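Index the mug stand to the next print position

ROBOT

A 6-joint arm with a two-finger parallel gripper is mounted at the origin on the work surface. World frame = base frame: x ahead of the robot, y to its left, z up, the work surface at z = 0. Lengths are in mm, angles in rad, forces in N, time in s.
With the tool pointing down it reaches from about 350 to 775 mm from the base axis. Payload 7.3 kg.
Tool frame: the origin (TCP) lies between the finger pads; the fingertips stand 25 mm ahead of it and the grasp point (between the pads) lies 6 mm ahead of it; z points along the fingers, y is the line along which they close (so a half turn about z gives the same grasp; the last joint's range is limited). The gripper opens to 92 mm and grips with 3 to 60 N. Pads are 19 mm wide; open, the fingers measure 130 mm over their backs; the gripper's body (75 mm by 190 mm) begins 47 mm behind the grasp point.
Start: joints at [1.006, 0.342, 1.524, -0, 1.275, -0.146], TCP at [213.486, 479.652, 251.741] pointing down, gripper open.
Joint ranges: [-2.53, 2.53], [-0.77, 2.02], [0.04, 2.7], [-1, 4.14], [0.28, 2.66], [-3.11, 3.11]. Speed limits (rad/s): [2.57, 2.57, 3.14, 3.14, 3.14, 3.14].

INTERFACE

Orientations are given as [roll, pitch, yaw] about the fixed x, y, z axes, in that order (R = Rz(yaw) Ry(pitch) Rx(roll)).
In Python, from plant import bot gives the robot as it stands.
- The arm moves only by the tool play_rows, never from a script. Its argument "commands" is a list of rows, each an object of numbers: "x", "y", "z": the shift along the tool's x, y, z in m; "twist": the turn about the tool's z in degrees. In form: [{"x": .., "y": .., "z": .., "twist": ..}, ...]. A call has exactly 8 rows; each row is the pose to reach, as a shift and turn from the pose commanded when the call began, along the tool's axes at that moment; what a row does not reach only later rows make up. A row lasts 1/10 s, in which the tool goes at most 50 mm and 8.59 degrees, less where a joint would pass 70% of its speed; a pose out of reach is approached as far as the arm can. A call with a gripper value outside its range is refused whole. "jaw" is the closure, from 0 (fully open) to 1 (shut), set as the call begins (left out, the last holds). The fingers move at their own pace and stop on an object; the grip force is fixed at half the most. Time passes only in rows, so rows that repeat a pose let the fingers close, or fill a call up. It gives the time, the measured TCP pose, the force, the opening and the grip force at its end, in the units of the state.
- bot.get_obs(): the state, without advancing time (a new reading comes with each control period).
- bot.capture(name): name is "side" or "top" or "wrist"; returns a dict with "pixels" (480x640x3 uint8, red, green, blue), "fx", "fy", "cx", "cy" (pixels), "eye" and "rotation" of the camera in the world. Camera axes: x right, y down, z forward; pixel columns grow to the right and rows downward; lengths in mm; the calibration is good to about 2 mm. The wrist camera is an equidistant fisheye: a pixel r from the principal point sees the ray r / f radians off the axis. A picture is of the moment at which its call begins. There is no depth.
- bot.close_job(): hands the job in; it is judged then, once.
The state is a dict: "time": time; "joint_positions": joint angles; "dq": joint speeds; "tau": joint torques, N m; "tool_pos": TCP position; "tcp_rot": TCP orientation; "contact_force": force on the tool from outside, world axes, zero at the start; "moment": the same for the moment, N m; "grip_width": finger opening in mm; "finger_force": force on a finger pad.
Only numpy, scipy, OpenCV 4.12 (cv2) and the standard library are available. Lean on these libraries where they do the work, as an engineer would, in place of code of your own. Each camera call takes 0.05 s, during which the arm holds its last target. There are 200 camera calls.

TASK

Turn the swivel mug stand on to its next print position: pull its spring lock ring up out of the notch it sits in, swing the arm anticlockwise (seen from above) to the very next notch and let the ring spring fully down there, so the stand is locked. Do not skip a notch, do not force the lock pin sideways or press it hard onto the notched plate, keep the mug standing in its seat and leave the two spare mugs where they are; end with your hand off.

Things in the scene. Friction and masses are not known exactly. Their poses are not given: they have to be found in the camera images.
- base: Swivel mug stand: round grey foot, 236 mm across and 20 mm high, fixed to the table. Origin on the table, on the stand's vertical turning axis; x points from the axis to the first notch (where the lock starts), z up. A grey post with a black rubber shell, 112 mm high, is fixed to it, 155 to 200 mm from the axis, 228 degrees anticlockwise from x.
- plate: Notched rim on the foot, with the aluminium sector clamped on it; origin and axes as the base. A curved wall 16 mm wide, its middle 85 mm from the axis, level top 33 mm above the table. Between notches the top is smooth: the pin rides on it under its spring and drops by itself when over a notch.
- head (a joint): Angle (rad) of the aluminium swivel arm, positive anticlockwise seen from above, 0 at the first notch, stops at -0.06 and 1.75. Arm 26 mm wide, top 48 mm above the table; lock 85 mm from the axis on one side, mug seat 66 mm on the other. It turns stiffly (2 to 5 N at the ring) and stays where it is left; with the pin in a notch it is locked but for about 1 mm of play.
- plunger (a joint): Height of the lock ring and pin (m): 0 fully down (locked), 0.014 at its upper stop. Above 0.009 the pin is clear of the plate; riding on the plate's top it reads 0.008 to 0.009. The spring pushes down with 8 N at 0, 11.5 N when riding, 13 N at the upper stop. The pin is slender: keep any load between it and the plate under 25 N.
- ring: Steel pull ring on the lock pin, upright, 40 mm outside, 22 mm inside diameter, of 9 mm round bar. Origin at its centre, 85 mm above the table when fully down. x points radially away from the axis, in the ring's plane; y is square to its flat side (direction of swing, anticlockwise); z up. It turns with the arm only. Below it a barrel 24 mm across, its top 60 mm above the table.
- seat (a point): Centre of the floor of the round mug seat on the arm (inside diameter 90 mm, rim 6 mm high), 48 mm above the table.
- mug: White mug, 80 mm across and 95 mm high, standing loose in the seat. Origin at the centre of its underside, z up its axis, handle towards its y.
- spare_a: White spare mug, 80 mm across, 95 mm high, loose on the table beside the stand. Origin at the centre of its underside.
- spare_b: Lower white spare mug, 86 mm across, 75 mm high, loose on the table beside the stand. Origin at the centre of its underside.
- first_notch (a point): Middle of the first notch, at the rim's top. Notches are 10.4 mm wide for the 8 mm round-nosed pin, which rests on the rim when more than about 3 mm out. The next notch is in a hand-clamped sector, so its place is not exactly known: 38 to 58 degrees (0.66 to 1.01 rad) anticlockwise of the first. The one after that, not wanted, is 30 degrees farther.

How it is judged (in metres and radians):
On the way, in this order (a step that is already met when the one before it is completed fails the run):
1. the lock ring is pulled up clear of the plate at the first notch (value of joint plunger above 0.0075 m and value of joint head below 0.25 rad), for 0.05 s.
2. the arm is swung out of the first notch (value of joint head above 0.3 rad and value of joint plunger above 0.006 m), for 0.05 s.
3. the ring is fully down in the next notch (value of joint plunger below 0.002 m and value of joint head between 0.6 and 1.1 rad), for 0.2 s.
At the end, for the whole second after the job is handed in: The lock ring is fully down (within 2 mm) in the notch next to the first (arm angle between 0.6 and 1.1 rad, where only that notch lies), the arm at rest, the mug upright (within 0.1 rad) and within 12 mm of the middle of its seat (all of step 3 and velocity of joint head between -0.05 and 0.05 rad/s and distance between mug and seat below 0.012 m and angle between mug's own z axis and vertical below 0.1 rad); the robot touches nothing.
It fails at once if the lock pin is forced against the notched plate with more than 30 N (contact force between ring and plate above 30 N).
It fails at once if the mug is tipped (angle between mug's own z axis and vertical above 0.35 rad).
It fails at once if the arm is swung past the next notch towards the one after (value of joint head above 1.15 rad).
It fails at once if spare mug knocked (distance of any of spare_a, spare_b from where it was at the start of the episode above 0.03 m).
It also fails if it takes over 51 s, if anything falls off the work surface, if the arm or the gripper's body presses on something with over 40 N, if the wrist force passes 120 N, or if a joint passes its speed limit or range.

## Working session

There is one attempt and no reset: what is moved stays moved. The work goes in short steps, Python scripts to look and compute and a tool call to move; the robot and the scene stay as the last step left them, time stands still between calls to the robot, and variables do not carry over. Pictures are saved under pics/ and viewed, at most 13 in all, crops included, and the job is handed in when it is done.

Besides the shell and the picture viewer there is one more tool, called after "Emit:" as a command line: name --argument value ..., lists and objects as JSON in quotes. play_rows: Moves the arm, as the interface text tells. Its arguments: {"type":"object","properties":{"commands":{"type":"array"},"jaw":{"type":"number"}},"required":["commands"]}

```bash
mkdir -p pics; ls
python3 - <<'E'
from plant import bot
import cv2,json,numpy as np
o=bot.get_obs(); print(o)
for n in("top","side"):
    c=bot.capture(n); cv2.imwrite(f"pics/{n}0.png",c["pixels"][:,:,::-1])
    print(n,{k:(np.round(v,4).tolist()) for k,v in c.items() if k!="pixels"})
E
```

```text
pics
{'time': 0.0, 'joint_positions': array([ 1.00599529e+00,  3.42727749e-01,  1.52505095e+00, -5.07297778e-06,
        1.27536239e+00, -1.46002598e-01]), 'dq': array([ 0.00079875, -0.00096964, -0.00030362,  0.00020303,  0.00213591,
       -0.00105112]), 'tau': array([-1.08337135e-03, -4.31255758e+01, -2.44209892e+01,  7.15199788e-02,
        5.63196768e-02, -1.09551365e-04]), 'tool_pos': array([213.27800768, 479.31721484, 251.03047152]), 'tcp_rot': array([-3.14005999e+00, -2.20473267e-04,  2.72279553e+00]), 'contact_force': array([-0.03128544,  0.15070723,  0.35593308]), 'moment': array([ 0.04132941, -0.0144808 ,  0.01898968]), 'finger_force': 0.0, 'grip_width': 92.13624969122463}
top {'fx': 606.2969, 'fy': 606.2969, 'cx': 323.9437, 'cy': 238.4168, 'eye': [377.8548, 23.8691, 1030.4165], 'rotation': [-2.9422, 0.0031, -1.562]}
side {'fx': 555.953, 'fy': 555.953, 'cx': 313.0141, 'cy': 247.4702, 'eye': [224.3986, -734.4364, 581.183], 'rotation': [-2.1211, -0.0036, -0.3838]}
```

View pics/top0.png

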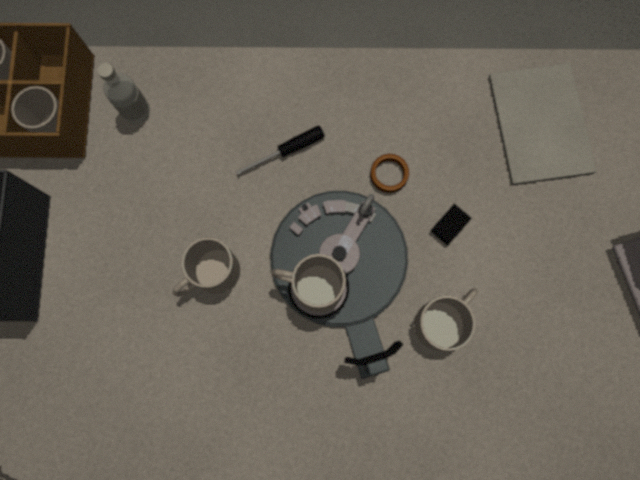

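View pics/side0.png

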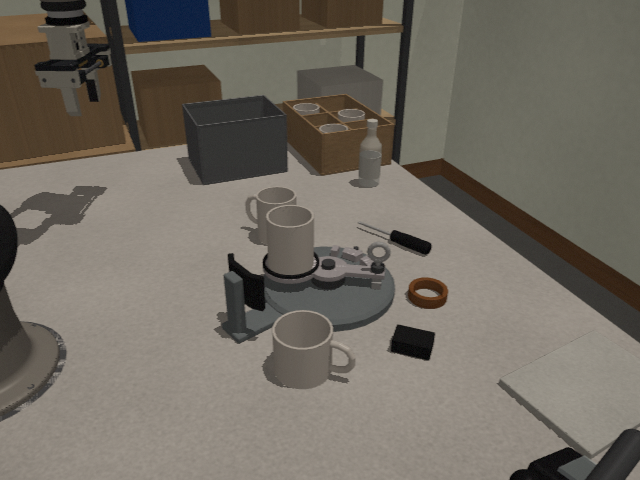

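The top view shows the stand's foot around (339,258), the ring at (367,206), the seated mug at (319,285), the post at (368,350) and the sector blocks around (300,215). The spares are at (209,265) and (446,325). In the side view the ring is at (378,252).

```bash
cat > h.py <<'E'
import numpy as np,cv2
from scipy.spatial.transform import Rotation as R
from plant import bot
def ray(c,u,v):
    d=np.array([(u-c["cx"])/c["fx"],(v-c["cy"])/c["fy"],1.]); return R.from_euler("xyz",c["rotation"]).apply(d)
def onz(c,u,v,z):
    d=ray(c,u,v); e=np.array(c["eye"]); return e+d*(z-e[2])/d[2]
def proj(c,p):
    q=R.from_euler("xyz",c["rotation"]).inv().apply(np.array(p)-c["eye"]); return np.array([c["cx"]+c["fx"]*q[0]/q[2],c["cy"]+c["fy"]*q[1]/q[2]])
def tri(c1,p1,c2,p2):
    A=[];b=[]
    for c,p in((c1,p1),(c2,p2)):
        d=ray(c,*p);d/=np.linalg.norm(d);P=np.eye(3)-np.outer(d,d);A.append(P);b.append(P@np.array(c["eye"]))
    x=np.linalg.lstsq(np.vstack(A),np.hstack(b),rcond=None)[0]; return x
E
python3 - <<'E'
from h import *
t=bot.capture("top");s=bot.capture("side")
im=t["pixels"]; 
crop=cv2.resize(im[170:310,250:430],None,fx=4.3,fy=4.2,interpolation=cv2.INTER_CUBIC)
cv2.imwrite("pics/topc.png",np.clip(crop[:,:,::-1].astype(float)*1.7,0,255))
im=s["pixels"]
crop=cv2.resize(im[225:335,250:410],None,fx=5,fy=5,interpolation=cv2.INTER_CUBIC)
cv2.imwrite("pics/sidec.png",np.clip(crop[:,:,::-1].astype(float)*1.3,0,255))
# foot: grey-blue mask
hsv=cv2.cvtColor(t["pixels"],cv2.COLOR_RGB2HSV); print(hsv[240,300],hsv[280,390],hsv[100,200],hsv[250,390])
b=t["pixels"].astype(int); m=((b[:,:,2]-b[:,:,0])>4).astype(np.uint8); m[:170]=0;m[330:]=0;m[:,:260]=0;m[:,415:]=0
ys,xs=np.nonzero(m); 
P=np.array([onz(t,x,y,20) for x,y in zip(xs,ys)])
h=cv2.convexHull(np.float32(P[:,:2])); (c,r)=cv2.minEnclosingCircle(h); print("foot",c,r,len(xs))
print("ring top-view z85",onz(t,367,206,85),"tri",tri(t,(367,206),s,(378.5,252)))
E
```

```text
[53 13 77] [77 20 89] [ 17  42 121] [80 17 89]
foot (544.1563110351562, -3.619784355163574) 121.94905090332031 378
ring top-view z85 [622.63099984 -40.31065694  85.        ] tri [623.74679218 -40.7440535   85.87458271][ WARN:0@0.836] global loadsave.cpp:1063 imwrite_ Unsupported depth image for selected encoder is fallbacked to CV_8U.
```

View pics/topc.png

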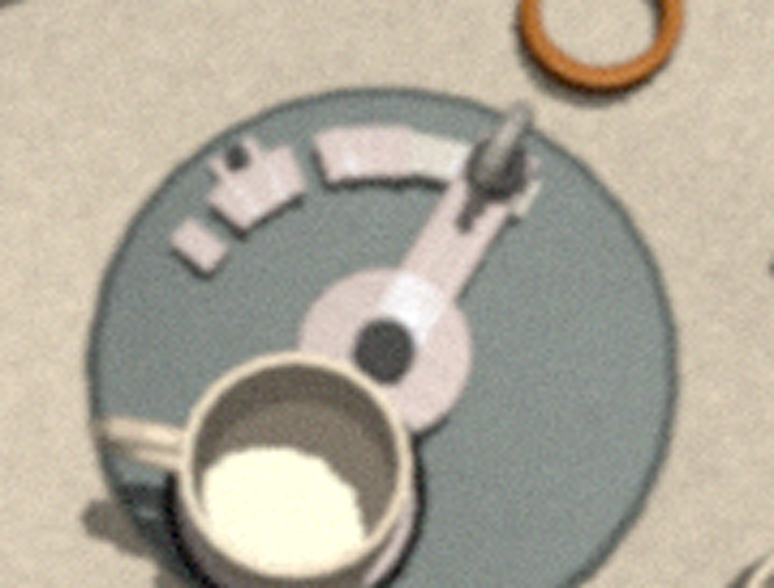

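View pics/sidec.png

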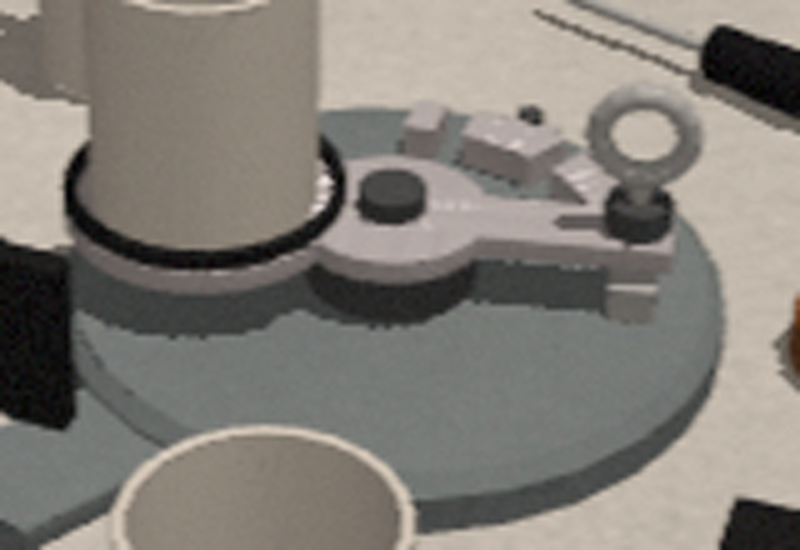

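The crops show the hub cap at crop (385,350), the ring at (505,145), the barrel at (497,170), the gap to the next notch at about (309,172) and the gap after that at about (215,228). The pin starts at the right, and the post is clear of it. Next I'll compute the angles.

Run:
```python
from h import *
t=bot.capture("top");s=bot.capture("side")
C=lambda x,y:((x+.5)/4.3-.5+250,(y+.5)/4.2-.5+170)
S=lambda x,y:((x+.5)/5-.5+250,(y+.5)/5-.5+225)
print("hub tri",tri(t,C(385,350),s,S(392,190)))
# foot circle: gradient edge search along rays from approx centre
g=cv2.cvtColor(t["pixels"],cv2.COLOR_RGB2LAB).astype(float); g=cv2.GaussianBlur(g[:,:,2],(0,0),1)
c0=onz(t,339.5,255,20)[:2]; pts=[]
for a in np.radians(np.arange(-110,100,3)):
    rr=np.arange(95,140,.5)
    v=[]
    for r in rr:
        u=proj(t,[c0[0]+r*np.cos(a),c0[1]+r*np.sin(a),20]); v.append(cv2.getRectSubPix(np.float32(g),(1,1),(float(u[0]),float(u[1])))[0,0])
    k=np.argmax(np.gradient(v)); pts.append(c0+rr[k]*np.array([np.cos(a),np.sin(a)]))
pts=np.array(pts)
from scipy.optimize import least_squares
f=least_squares(lambda p:np.hypot(*(pts-p[:2]).T)-118,[*c0],loss="soft_l1"); c=f.x; print("foot",c,"med res",np.median(abs(f.fun)),np.mean(f.fun))
print("ring tri",tri(t,C(505,142),s,S(645,137)))
print("barrel top",onz(t,*C(495,170),60))
rg=tri(t,C(505,142),s,S(645,137))[:2]
for nm,p,z in(("ring",rg,None),("barrel",C(495,170),60),("gap1",C(309,172),33),("gap1in",C(316,190),33),("gap2",C(215,228),33),("mug rim",C(295,465),143)):
    q=(p if z is None else onz(t,*p,z)[:2])-c; print(nm,np.hypot(*q),np.degrees(np.arctan2(q[1],q[0])))
q=onz(t,368,350,112)[:2]-c;print("post",np.hypot(*q),np.degrees(np.arctan2(q[1],q[0])))
for nm,p in(("a",(209,252)),("b",(446,313)),("a2",(447,312))):print(nm,onz(t,*p,90))
```

```text
hub tri [551.55881406   3.33727142  55.50292451]
foot [548.56840109   3.88374954] med res 0.8374401887650862 0.7588501962053249
ring tri [626.29761555 -40.22113783  85.48787437]
barrel top [622.11215483 -38.23483633  60.        ]
ring 89.3704194370237 -29.57131868743713
barrel 84.7505692589056 -29.799812840461637
gap1 84.22756367142163 20.44387735887063
gap1in 76.2660887123473 20.408212360652882
gap2 86.26742782081242 49.985080718118795
mug rim 63.231658646620915 149.42839318074638
post 159.97300619105576 -164.52614855254063
a [544.562202   209.40903131  90.        ]
b [ 452.00524028 -160.94566165   90.        ]
a2 [ 453.55548757 -162.53602547   90.        ]
```

```bash
cat >> h.py <<'E'
def shift(p0,yaw0,p1,yaw1):
    """tool-axis shift (m) and twist (deg); yaw deg, tool pointing down"""
    T=R.from_euler("xyz",[180,0,yaw0],degrees=True); return np.r_[T.inv().apply(np.array(p1,float)-p0)/1000,yaw0-yaw1]
E
python3 - <<'E'
from h import *
print(shift([213.5,479.7,251.7],156.0,[623.5,-39,200],150.3).round(4))
E
```

```text
[-0.5855 -0.3071  0.0517  5.7   ]
```

Emit:
play_rows --commands '[{"x":-0.03,"y":-0.016,"z":0,"twist":0},{"x":-0.07,"y":-0.037,"z":0,"twist":0},{"x":-0.11,"y":-0.058,"z":0,"twist":1},{"x":-0.15,"y":-0.079,"z":0,"twist":2},{"x":-0.19,"y":-0.1,"z":0,"twist":3},{"x":-0.23,"y":-0.121,"z":0,"twist":4},{"x":-0.27,"y":-0.142,"z":0,"twist":5},{"x":-0.31,"y":-0.163,"z":0,"twist":5.7}]'

```text
time: 1.1
tool_pos: [431.3, 203.1, 251.9]
tcp_rot: [3.141, 0.0, 2.623]
contact_force: [0.0, -0.5, -0.4]
grip_width: 91.8
finger_force: 0.0
```

Emit:
play_rows --commands '[{"x":-0.04,"y":-0.017,"z":0,"twist":0},{"x":-0.08,"y":-0.034,"z":0,"twist":0},{"x":-0.12,"y":-0.051,"z":0,"twist":0},{"x":-0.16,"y":-0.068,"z":0,"twist":0},{"x":-0.2,"y":-0.085,"z":0,"twist":0},{"x":-0.23,"y":-0.1,"z":0.01,"twist":0},{"x":-0.25,"y":-0.11,"z":0.02,"twist":0},{"x":-0.26,"y":-0.117,"z":0.03,"twist":0}]'

```text
time: 1.9
tool_pos: [599.1, -27.6, 220.8]
tcp_rot: [-3.142, -0.0, 2.622]
contact_force: [1.0, -0.5, 0.7]
grip_width: 91.7
finger_force: 0.0
```

Run:
```python
from h import *
o=bot.get_obs(); p=o["tool_pos"];y=np.degrees(o["tcp_rot"][2]); print(p,y,o["time"])
print(shift(p,y,[623.5,-39,165],150.3).round(4))
```

```text
[599.08071686 -27.55766676 220.79318819] 150.2088709172491 1.9
[-0.0269  0.0022  0.0558 -0.0911]
```

Emit:
play_rows --commands '[{"x":-0.01,"y":0,"z":0.015,"twist":0},{"x":-0.02,"y":0.001,"z":0.03,"twist":0},{"x":-0.025,"y":0.002,"z":0.045,"twist":0},{"x":-0.027,"y":0.002,"z":0.056,"twist":0},{"x":-0.027,"y":0.002,"z":0.056,"twist":0},{"x":-0.027,"y":0.002,"z":0.056,"twist":0},{"x":-0.027,"y":0.002,"z":0.056,"twist":0},{"x":-0.027,"y":0.002,"z":0.056,"twist":0}]'

```text
time: 2.7
tool_pos: [623.0, -37.2, 166.7]
tcp_rot: [3.141, 0.002, 2.624]
contact_force: [0.2, 0.1, 0.2]
grip_width: 91.6
finger_force: 0.0
```

Run:
```python
from h import *
o=bot.get_obs(); print(o["tool_pos"],np.degrees(o["tcp_rot"]),o["contact_force"])
c=bot.capture("wrist");print({k:(np.round(v,4).tolist()) for k,v in c.items() if k!="pixels"})
cv2.imwrite("pics/w1.png",np.clip(c["pixels"][:,:,::-1]*1.3,0,255).astype(np.uint8)); np.save("w1.npy",c["pixels"])
```

```text
[623.00219529 -37.24670031 166.70826279] [1.79962097e+02 8.65062762e-02 1.50317347e+02] [0.16534245 0.08155473 0.23297052]
{'fx': 371.6483, 'fy': 371.6483, 'cx': 316.2879, 'cy': 242.4645, 'eye': [551.1334, 2.956, 298.9069], 'rotation': [2.8325, -0.0011, 1.0523]}
```

View pics/w1.png

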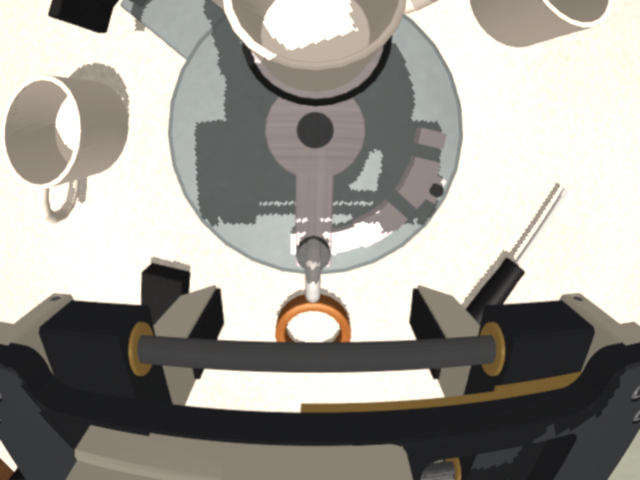

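```bash
cat >> h.py <<'E'
def fray(c,u,v):
    x,y=u-c["cx"],v-c["cy"];r=np.hypot(x,y);t=r/c["fx"]
    return R.from_euler("xyz",c["rotation"]).apply([np.sin(t)*x/max(r,1e-9),np.sin(t)*y/max(r,1e-9),np.cos(t)])
def fonz(c,u,v,z):
    d=fray(c,u,v);e=np.array(c["eye"]);return e+d*(z-e[2])/d[2]
def fproj(c,p):
    q=R.from_euler("xyz",c["rotation"]).inv().apply(np.array(p)-c["eye"]);r=np.hypot(q[...,0],q[...,1]);t=np.arctan2(r,q[...,2])*c["fx"]
    return np.stack([c["cx"]+t*q[...,0]/r,c["cy"]+t*q[...,1]/r],-1)
E
python3 - <<'E'
from h import *
c=bot.capture("wrist"); hub=fonz(c,315,130,54); bar=fonz(c,313.5,252,60); ring=fonz(c,313,290,100)
print(hub,bar,ring); d=bar-hub; print(np.hypot(*d[:2]),np.degrees(np.arctan2(d[1],d[0])))
g=cv2.cvtColor(c["pixels"],cv2.COLOR_RGB2LAB)
r0,phi=np.linspace(65,102,150),np.radians(np.linspace(-40,65,790))
A=hub[:2]
P=np.stack([A[0]+r0[:,None]*np.cos(phi),A[1]+r0[:,None]*np.sin(phi),np.full((150,790),33.)],-1)
uv=fproj(c,P).astype(np.float32)
w=cv2.remap(c["pixels"],uv,None,cv2.INTER_LINEAR)
crop=cv2.resize(c["pixels"][110:320,250:460],(590,590),interpolation=cv2.INTER_CUBIC)
out=np.zeros((590,790,3),np.uint8); out[:150]=w; k=cv2.resize(crop,(440,440)); out[150:590,:440]=k
cv2.imwrite("pics/polar.png",out[:,:,::-1])
E
```

```text
[552.1754686    1.62068814  54.        ] [622.41424479 -39.69090329  60.        ] [630.88987174 -44.61914027 100.        ]
81.48701287027968 -30.46231119077592Traceback (most recent call last):
  File "<stdin>", line 8, in <module>
  File "h.py", line 24, in fproj
    q=R.from_euler("xyz",c["rotation"]).inv().apply(np.array(p)-c["eye"]);r=np.hypot(q[...,0],q[...,1]);t=np.arctan2(r,q[...,2])*c["fx"]
  File "scipy/spatial/transform/_rotation.pyx", line 2580, in scipy.spatial.transform._rotation.Rotation.apply
ValueError: Expected input of shape (3,) or (P, 3), got (150, 790, 3).
```

Run:
```python
from h import *
c=bot.capture("wrist"); hub=fonz(c,315,130,54)
r0,phi=np.linspace(65,102,150),np.radians(np.linspace(-40,65,790))
bar=fonz(c,313.5,252,60); d=(bar-hub)[:2]; d/=np.hypot(*d); A=(bar[:2]-85*d+hub[:2])/2; print(A)
P=np.stack([A[0]+r0[:,None]*np.cos(phi),A[1]+r0[:,None]*np.sin(phi),np.full((150,790),33.)],-1)
uv=fproj(c,P.reshape(-1,3)).reshape(150,790,2).astype(np.float32)
w=cv2.remap(c["pixels"],uv,None,cv2.INTER_LINEAR)
out=np.zeros((590,790,3),np.uint8); out[:150]=w; out[150:]=cv2.resize(c["pixels"][105:315,255:465],(790,440),interpolation=cv2.INTER_CUBIC)
cv2.imwrite("pics/polar.png",out[:,:,::-1])
```

```text
[550.5676364    2.49366916]
```

View pics/polar.png

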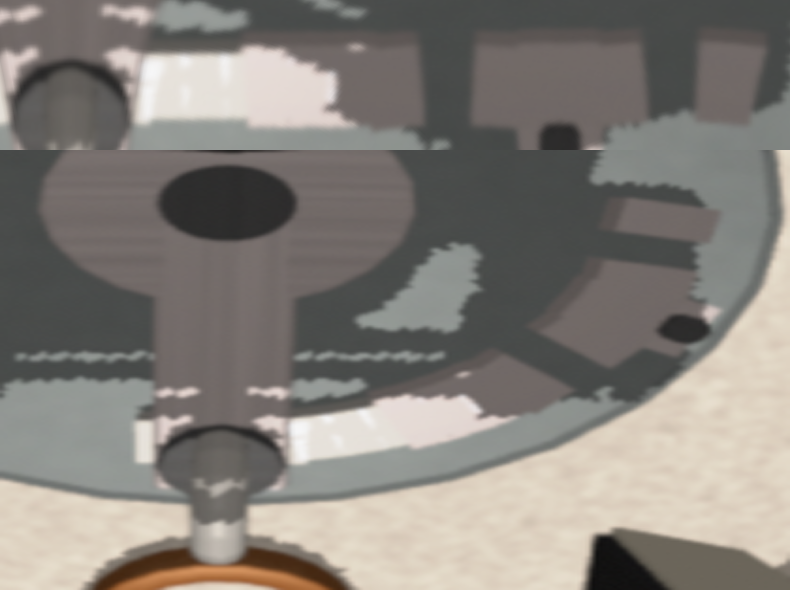

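The polar view shows gap 1 at columns 422–472, so 19.5°. Gap 2 is at 646–696 (49.3°) and the lock at column 71 (−30.5°). The swing is therefore 50°, and the gap width of about 10 mm and spacing of about 30° fit the description. The ring is about 2.4 mm clockwise of the finger middle.

Emit:
play_rows --commands '[{"x":-0.001,"y":-0.001,"z":0.015,"twist":0},{"x":-0.002,"y":-0.0024,"z":0.03,"twist":0.5},{"x":-0.002,"y":-0.0024,"z":0.045,"twist":0.5},{"x":-0.002,"y":-0.0024,"z":0.057,"twist":0.5},{"x":-0.002,"y":-0.0024,"z":0.066,"twist":0.5},{"x":-0.002,"y":-0.0024,"z":0.073,"twist":0.5},{"x":-0.002,"y":-0.0024,"z":0.0755,"twist":0.5},{"x":-0.002,"y":-0.0024,"z":0.0755,"twist":0.5}]' --jaw 0.6

```text
time: 3.65
tool_pos: [623.3, -40.4, 90.1]
tcp_rot: [3.142, -0.0, 2.615]
contact_force: [-0.3, 0.1, -0.0]
grip_width: 37.9
finger_force: 0.0
```

Emit:
play_rows --commands '[{"x":0,"y":0,"z":0,"twist":0},{"x":0,"y":0,"z":0,"twist":0},{"x":0,"y":0,"z":0,"twist":0},{"x":0,"y":0,"z":0,"twist":0},{"x":0,"y":0,"z":0,"twist":0},{"x":0,"y":0,"z":0,"twist":0},{"x":0,"y":0,"z":0,"twist":0},{"x":0,"y":0,"z":0,"twist":0}]' --jaw 0.8

```text
time: 4.45
tool_pos: [623.3, -40.5, 90.2]
tcp_rot: [3.141, 0.0, 2.615]
contact_force: [0.9, 0.1, 0.3]
grip_width: 18.2
finger_force: 0.0
```

Run:
```python
from h import *
o=bot.get_obs(); print(o["tool_pos"],np.degrees(o["tcp_rot"]),o["contact_force"],o["grip_width"])
c=bot.capture("wrist"); print(c["eye"])
cv2.imwrite("pics/w2.png",cv2.resize(c["pixels"][180:400,180:460],None,fx=2.7,fy=2.7,interpolation=cv2.INTER_CUBIC)[:,:,::-1])
```

```text
[623.3240156  -40.45041981  90.22034013] [1.79993568e+02 1.79205418e-03 1.49805968e+02] [0.93120804 0.12822636 0.30430022] 18.246227520244425
[5.52012141e+02 3.55989725e-01 2.22553119e+02]
```

View pics/w2.png

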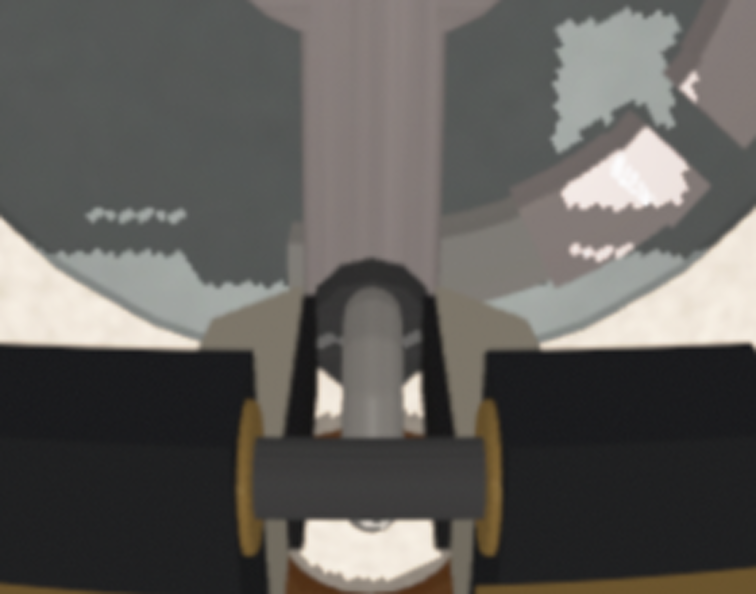

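The ring (x≈373 in the crop) sits between the pads (x≈318 and 423, middle 370), so it is centred within 0.5 mm. I'll shift slightly and close in stages.

Emit:
play_rows --commands '[{"x":0,"y":0.0004,"z":0,"twist":0},{"x":0,"y":0.0004,"z":0,"twist":0},{"x":0,"y":0.0004,"z":0,"twist":0},{"x":0,"y":0.0004,"z":0,"twist":0},{"x":0,"y":0.0004,"z":0,"twist":0},{"x":0,"y":0.0004,"z":0,"twist":0},{"x":0,"y":0.0004,"z":0,"twist":0},{"x":0,"y":0.0004,"z":0,"twist":0}]' --jaw 0.885

```text
time: 5.3
tool_pos: [623.5, -40.1, 90.2]
tcp_rot: [3.142, -0.0, 2.615]
contact_force: [-0.2, -0.8, -0.6]
grip_width: 10.7
finger_force: 0.0
```

Emit:
play_rows --commands '[{"x":0,"y":0,"z":0,"twist":0},{"x":0,"y":0,"z":0,"twist":0},{"x":0,"y":0,"z":0,"twist":0},{"x":0,"y":0,"z":0,"twist":0},{"x":0,"y":0,"z":0,"twist":0},{"x":0,"y":0,"z":0,"twist":0},{"x":0,"y":0,"z":0,"twist":0},{"x":0,"y":0,"z":0,"twist":0}]' --jaw 0.9

```text
time: 6.1
tool_pos: [623.5, -40.1, 90.2]
tcp_rot: [3.141, 0.0, 2.615]
contact_force: [0.3, -0.0, -0.8]
grip_width: 9.2
finger_force: 0.0
```

Emit:
play_rows --commands '[{"x":0,"y":0,"z":0,"twist":0},{"x":0,"y":0,"z":0,"twist":0},{"x":0,"y":0,"z":0,"twist":0},{"x":0,"y":0,"z":0,"twist":0},{"x":0,"y":0,"z":0,"twist":0},{"x":0,"y":0,"z":0,"twist":0},{"x":0,"y":0,"z":0,"twist":0},{"x":0,"y":0,"z":0,"twist":0}]' --jaw 1

```text
time: 6.9
tool_pos: [623.5, -40.1, 90.2]
tcp_rot: [3.141, 0.0, 2.615]
contact_force: [1.1, 0.4, 0.2]
grip_width: 8.3
finger_force: 30.0
```

Emit:
play_rows --commands '[{"x":0,"y":0,"z":-0.001,"twist":0},{"x":0,"y":0,"z":-0.002,"twist":0},{"x":0,"y":0,"z":-0.003,"twist":0},{"x":0,"y":0,"z":-0.004,"twist":0},{"x":0,"y":0,"z":-0.005,"twist":0},{"x":0,"y":0,"z":-0.006,"twist":0},{"x":0,"y":0,"z":-0.006,"twist":0},{"x":0,"y":0,"z":-0.006,"twist":0}]'

```text
time: 7.7
tool_pos: [623.4, -40.1, 96.1]
tcp_rot: [3.142, -0.0, 2.615]
contact_force: [3.6, 0.1, -10.4]
grip_width: 8.4
finger_force: 30.0
```

Emit:
play_rows --commands '[{"x":0,"y":0,"z":-0.001,"twist":0},{"x":0,"y":0,"z":-0.002,"twist":0},{"x":0,"y":0,"z":-0.003,"twist":0},{"x":0,"y":0,"z":-0.004,"twist":0},{"x":0,"y":0,"z":-0.005,"twist":0},{"x":0,"y":0,"z":-0.0055,"twist":0},{"x":0,"y":0,"z":-0.0055,"twist":0},{"x":0,"y":0,"z":-0.0055,"twist":0}]'

```text
time: 8.5
tool_pos: [623.4, -40.1, 101.7]
tcp_rot: [3.142, -0.0, 2.615]
contact_force: [4.7, -0.4, -13.4]
grip_width: 8.1
finger_force: 30.0
```

Run:
```python
from h import *
o=bot.get_obs(); p=o["tool_pos"]; y=np.degrees(o["tcp_rot"][2]); print(p,y,o["contact_force"],o["time"])
# arc in tool frame for 4 axis guesses; relative to start, rotating by th about axis
for A in([550.3,2.8],):
    rel=p[:2]-A; print(np.hypot(*rel),np.degrees(np.arctan2(rel[1],rel[0])))
    for th in range(2,51,2):
        q=np.array(A)+R.from_euler("z",th,degrees=True).apply([*rel,0])[:2]
        print(th,shift(p,y,[*q,p[2]],y+th).round(4))
```

```text
[623.42352425 -40.09288072 101.65365271] 149.8041345639136 [  4.67439516  -0.39883623 -13.38121083] 8.5
84.77528540497917 -30.39508228226162
2 [ 0.     0.003  0.    -2.   ]
4 [ 2.0e-04  5.9e-03  0.0e+00 -4.0e+00]
6 [ 4.0e-04  8.9e-03  0.0e+00 -6.0e+00]
8 [ 8.00e-04  1.18e-02  0.00e+00 -8.00e+00]
10 [ 1.20e-03  1.47e-02  0.00e+00 -1.00e+01]
12 [ 1.80e-03  1.76e-02  0.00e+00 -1.20e+01]
14 [ 2.40e-03  2.05e-02  0.00e+00 -1.40e+01]
16 [ 3.20e-03  2.34e-02  0.00e+00 -1.60e+01]
18 [ 4.10e-03  2.62e-02  0.00e+00 -1.80e+01]
20 [ 5.0e-03  2.9e-02  0.0e+00 -2.0e+01]
22 [ 6.10e-03  3.18e-02  0.00e+00 -2.20e+01]
24 [ 7.20e-03  3.45e-02  0.00e+00 -2.40e+01]
26 [ 8.50e-03  3.72e-02  0.00e+00 -2.60e+01]
28 [ 9.80e-03  3.98e-02  0.00e+00 -2.80e+01]
30 [ 1.12e-02  4.24e-02  0.00e+00 -3.00e+01]
32 [ 1.27e-02  4.50e-02  0.00e+00 -3.20e+01]
34 [ 1.43e-02  4.75e-02  0.00e+00 -3.40e+01]
36 [ 1.60e-02  4.99e-02  0.00e+00 -3.60e+01]
38 [ 1.78e-02  5.23e-02  0.00e+00 -3.80e+01]
40 [ 1.96e-02  5.46e-02  0.00e+00 -4.00e+01]
42 [ 2.16e-02  5.68e-02  0.00e+00 -4.20e+01]
44 [ 2.36e-02  5.90e-02  0.00e+00 -4.40e+01]
46 [ 2.57e-02  6.11e-02  0.00e+00 -4.60e+01]
48 [ 2.78e-02  6.31e-02  0.00e+00 -4.80e+01]
50 [ 3.01e-02  6.50e-02  0.00e+00 -5.00e+01]
```

Emit:
play_rows --commands '[{"x":0,"y":0.0015,"z":0,"twist":-1},{"x":0.0002,"y":0.0044,"z":0,"twist":-3},{"x":0.0006,"y":0.0074,"z":0,"twist":-5},{"x":0.0008,"y":0.0103,"z":0,"twist":-7},{"x":0.0012,"y":0.0132,"z":0,"twist":-9},{"x":0.0016,"y":0.0161,"z":0,"twist":-11},{"x":0.0022,"y":0.0191,"z":0,"twist":-13},{"x":0.0024,"y":0.0205,"z":0,"twist":-14}]'

```text
time: 9.3
tool_pos: [631.6, -21.5, 101.6]
tcp_rot: [-3.141, -0.001, 2.861]
contact_force: [3.1, -2.2, -12.6]
grip_width: 8.3
finger_force: 30.0
```

Run:
```python
from h import *
o=bot.get_obs(); print(o["tool_pos"],np.degrees(o["tcp_rot"]),o["contact_force"],o["moment"],o["grip_width"])
rel=o["tool_pos"][:2]-[550.3,2.8]; print(np.hypot(*rel),np.degrees(np.arctan2(rel[1],rel[0])))
```

```text
[631.56177892 -21.46179888 101.56552262] [-1.79958693e+02 -2.87169820e-02  1.63905437e+02] [  3.10455276  -2.24941429 -12.62951993] [-0.41279783 -0.56654841 -0.0435113 ] 8.348892534596377
84.80631814486873 -16.62370342416529
```

Emit:
play_rows --commands '[{"x":0,"y":0.0015,"z":0,"twist":-1},{"x":0.0002,"y":0.0044,"z":0,"twist":-3},{"x":0.0004,"y":0.0074,"z":0,"twist":-5},{"x":0.0007,"y":0.0103,"z":0,"twist":-7},{"x":0.0011,"y":0.0132,"z":0,"twist":-9},{"x":0.0016,"y":0.0161,"z":0,"twist":-11},{"x":0.0022,"y":0.0191,"z":0,"twist":-13},{"x":0.0025,"y":0.0205,"z":0,"twist":-14}]'

```text
time: 10.1
tool_pos: [634.9, -0.8, 101.7]
tcp_rot: [-3.141, -0.0, 3.105]
contact_force: [2.7, -3.0, -12.9]
grip_width: 8.5
finger_force: 30.0
```

Emit:
play_rows --commands '[{"x":0,"y":0.0015,"z":0,"twist":-1},{"x":0.0002,"y":0.0044,"z":0,"twist":-3},{"x":0.0004,"y":0.0074,"z":0,"twist":-5},{"x":0.0007,"y":0.0103,"z":0,"twist":-7},{"x":0.0011,"y":0.0132,"z":0,"twist":-9},{"x":0.0016,"y":0.0161,"z":0,"twist":-11},{"x":0.0022,"y":0.0191,"z":0,"twist":-13},{"x":0.0025,"y":0.0205,"z":0,"twist":-14}]'

```text
time: 10.9
tool_pos: [633.1, 19.8, 101.6]
tcp_rot: [-3.141, -0.001, -2.934]
contact_force: [3.0, -3.8, -13.2]
grip_width: 8.7
finger_force: 30.0
```

Run:
```python
from h import *
o=bot.get_obs(); print(o["tool_pos"],np.degrees(o["tcp_rot"]),o["contact_force"],o["moment"],o["grip_width"])
rel=o["tool_pos"][:2]-[550.3,2.8]; print(np.hypot(*rel),np.degrees(np.arctan2(rel[1],rel[0])))
c=bot.capture("wrist"); cv2.imwrite("pics/w3.png",cv2.resize(c["pixels"][60:400,130:560],None,fx=1.8,fy=1.7,interpolation=cv2.INTER_CUBIC)[:,:,::-1])
```

```text
[633.11237905  19.8067847  101.63387828] [-1.79993734e+02 -3.04231849e-02 -1.68106938e+02] [  2.97958477  -3.79739922 -13.21665106] [-0.45068812 -0.44977541  0.06373516] 8.680672634512796
84.54064613717462 11.605207914050215
```

View pics/w3.png

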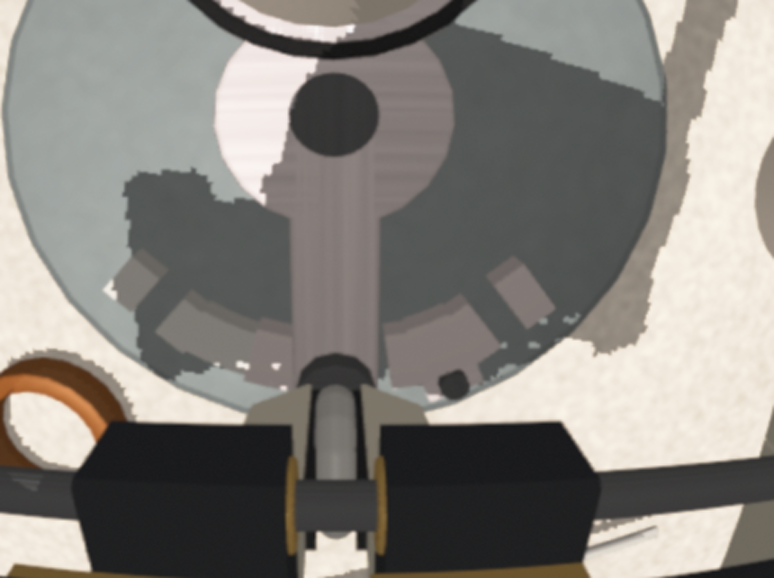

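The arm covers part of gap 1: its far edge is at crop (388,335)–(393,390). The first notch is at about (160,300), gap 2 at about (490,310), the hub at (334,115) and the barrel at (337,370).

Run:
```python
from h import *
c=bot.capture("wrist"); C=lambda x,y:((x+.5)/1.8-.5+130,(y+.5)/1.7-.5+60)
hub=fonz(c,*C(334,115),54)[:2]; bar=fonz(c,*C(337,372),60)[:2]; d=bar-hub; d0=np.hypot(*d); A=(hub+bar-85*d/d0)/2; print(hub,bar,d0,A)
ang=lambda x,y,z:(lambda q:(round(np.hypot(*q),1),round(np.degrees(np.arctan2(q[1],q[0])),2)))(fonz(c,*C(x,y),z)[:2]-A)
print("bar",ang(337,372,60))
for n,p in dict(n0a=(169,277),n0a2=(140,305),n0b=(190,299),n0b2=(158,331),g1far=(387,338),g1far2=(392,390),g2near=(465,305),g2near2=(500,345),g2far=(489,277),g2far2=(528,325)).items(): print(n,ang(*p,33))
```

```text
[552.14707714   1.86169434] [625.29419557  18.08908146] 74.9254898352178 [547.22938231   0.77072398]
bar (np.float64(80.0), np.float64(12.51))
n0a (np.float64(77.7), np.float64(-30.43))
n0a2 (np.float64(92.0), np.float64(-31.16))
n0b (np.float64(79.7), np.float64(-23.26))
n0b2 (np.float64(95.8), np.float64(-24.98))
g1far (np.float64(80.8), np.float64(24.01))
g1far2 (np.float64(100.3), np.float64(22.9))
g2near (np.float64(79.2), np.float64(43.68))
g2near2 (np.float64(98.3), np.float64(45.52))
g2far (np.float64(75.5), np.float64(52.31))
g2far2 (np.float64(97.8), np.float64(52.28))
```

Emit:
play_rows --commands '[{"x":0,"y":0.0015,"z":0,"twist":-1},{"x":0.0002,"y":0.0044,"z":0,"twist":-3},{"x":0.0004,"y":0.0074,"z":0,"twist":-5},{"x":0.0005,"y":0.0096,"z":0,"twist":-6.5},{"x":0.0005,"y":0.0096,"z":0.0005,"twist":-6.5},{"x":0.0005,"y":0.0096,"z":0.0012,"twist":-6.5},{"x":0.0005,"y":0.0096,"z":0.002,"twist":-6.5},{"x":0.0005,"y":0.0096,"z":0.002,"twist":-6.5}]'

```text
time: 11.8
tool_pos: [630.5, 29.3, 99.5]
tcp_rot: [3.141, -0.001, -2.822]
contact_force: [-0.0, -1.4, -12.2]
grip_width: 8.4
finger_force: 30.0
```

Emit:
play_rows --commands '[{"x":0,"y":0,"z":0.0002,"twist":0},{"x":0,"y":0,"z":0.0004,"twist":0},{"x":0,"y":0,"z":0.0006,"twist":0},{"x":0,"y":0,"z":0.0008,"twist":0},{"x":0,"y":0,"z":0.001,"twist":0},{"x":0,"y":0,"z":0.001,"twist":0},{"x":0,"y":0,"z":0.001,"twist":0},{"x":0,"y":0,"z":0.001,"twist":0}]'

```text
time: 12.6
tool_pos: [630.6, 29.1, 98.6]
tcp_rot: [3.141, -0.001, -2.822]
contact_force: [-3.3, -0.1, -12.8]
grip_width: 8.1
finger_force: 30.0
```

Emit:
play_rows --commands '[{"x":0,"y":0,"z":0.0002,"twist":0},{"x":0,"y":0,"z":0.0004,"twist":0},{"x":0,"y":0,"z":0.0006,"twist":0},{"x":0,"y":0,"z":0.0006,"twist":0},{"x":0,"y":0,"z":0.0006,"twist":0},{"x":0,"y":0,"z":0.0006,"twist":0},{"x":0,"y":0,"z":0.0006,"twist":0},{"x":0,"y":0,"z":0.0006,"twist":0}]'

```text
time: 13.4
tool_pos: [630.7, 29.1, 98.1]
tcp_rot: [3.141, -0.0, -2.822]
contact_force: [-4.7, -1.0, -11.3]
grip_width: 8.6
finger_force: 30.0
```

Emit:
play_rows --commands '[{"x":0,"y":0,"z":0.0002,"twist":0},{"x":0,"y":0,"z":0.0004,"twist":0},{"x":0,"y":0,"z":0.0006,"twist":0},{"x":0,"y":0,"z":0.0008,"twist":0},{"x":0,"y":0,"z":0.0008,"twist":0},{"x":0,"y":0,"z":0.0008,"twist":0},{"x":0,"y":0,"z":0.0008,"twist":0},{"x":0,"y":0,"z":0.0008,"twist":0}]'

```text
time: 14.2
tool_pos: [630.7, 29.0, 97.3]
tcp_rot: [3.141, -0.0, -2.822]
contact_force: [-5.9, -1.2, -11.9]
grip_width: 8.9
finger_force: 30.0
```

Emit:
play_rows --commands '[{"x":0,"y":0,"z":0,"twist":0},{"x":0,"y":0,"z":0,"twist":0},{"x":0,"y":0,"z":0,"twist":0},{"x":0,"y":0,"z":0,"twist":0},{"x":0,"y":0,"z":0,"twist":0},{"x":0,"y":0,"z":0,"twist":0},{"x":0,"y":0,"z":0,"twist":0},{"x":0,"y":0,"z":0,"twist":0}]' --jaw 0.85

```text
time: 15.0
tool_pos: [630.9, 29.1, 97.3]
tcp_rot: [3.142, 0.0, -2.822]
contact_force: [0.3, 0.8, -0.0]
grip_width: 13.7
finger_force: 0.0
```

Run:
```python
from h import *
t=bot.capture("side")
w=bot.capture("wrist")["pixels"]
a=cv2.resize(t["pixels"][215:335,240:430],(790,500),interpolation=cv2.INTER_CUBIC)
cv2.imwrite("pics/s2.png",np.clip(a[:,:,::-1]*1.2,0,255).astype(np.uint8))
o=bot.get_obs();print(o["contact_force"],o["grip_width"],o["finger_force"])
```

```text
[ 0.1461797  -0.97914024  0.384916  ] 13.693646030974273 0.0
```

View pics/s2.png

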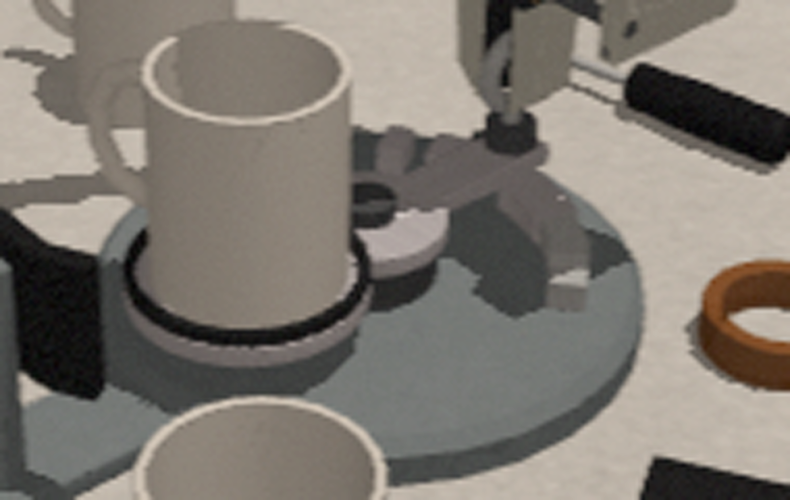

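The side view shows the mug standing and clear of the post. The ring (crop about (500,70)) sits low over its barrel at (512,125), but this doesn't show whether it is fully down. I'll test with a gentle sideways push.

Emit:
play_rows --commands '[{"x":0,"y":0,"z":0.002,"twist":-0.3},{"x":0,"y":0,"z":0.004,"twist":-0.6},{"x":0,"y":0,"z":0.006,"twist":-1},{"x":0,"y":0.0005,"z":0.006,"twist":-1},{"x":0,"y":0.001,"z":0.006,"twist":-1},{"x":0,"y":0.0015,"z":0.006,"twist":-1},{"x":0,"y":0.0018,"z":0.006,"twist":-1},{"x":0,"y":0.0018,"z":0.006,"twist":-1}]'

```text
time: 15.9
tool_pos: [630.4, 30.8, 91.4]
tcp_rot: [3.142, 0.0, -2.805]
contact_force: [-0.4, 0.3, 0.1]
grip_width: 13.5
finger_force: 0.0
```

Emit:
play_rows --commands '[{"x":0,"y":0.0002,"z":0,"twist":0},{"x":0,"y":0.0004,"z":0,"twist":0},{"x":0,"y":0.0005,"z":0,"twist":0},{"x":0,"y":0.0006,"z":0,"twist":0},{"x":0,"y":0.0006,"z":0,"twist":0},{"x":0,"y":0.0006,"z":0,"twist":0},{"x":0,"y":0.0006,"z":0,"twist":0},{"x":0,"y":0.0006,"z":0,"twist":0}]'

```text
time: 16.7
tool_pos: [630.1, 31.4, 91.3]
tcp_rot: [3.141, 0.0, -2.805]
contact_force: [0.5, -0.1, -0.1]
grip_width: 14.0
finger_force: 0.0
```

Emit:
play_rows --commands '[{"x":0,"y":0.0002,"z":0,"twist":0},{"x":0,"y":0.0004,"z":0,"twist":0},{"x":0,"y":0.0005,"z":0,"twist":0},{"x":0,"y":0.0006,"z":0,"twist":0},{"x":0,"y":0.0006,"z":0,"twist":0},{"x":0,"y":0.0006,"z":0,"twist":0},{"x":0,"y":0.0006,"z":0,"twist":0},{"x":0,"y":0.0006,"z":0,"twist":0}]'

```text
time: 17.5
tool_pos: [629.9, 31.9, 91.4]
tcp_rot: [3.142, 0.0, -2.805]
contact_force: [-0.3, -1.2, -0.6]
grip_width: 14.0
finger_force: 0.0
```

Emit:
play_rows --commands '[{"x":0,"y":0.0002,"z":0,"twist":0},{"x":0,"y":0.0004,"z":0,"twist":0},{"x":0,"y":0.0005,"z":0,"twist":0},{"x":0,"y":0.0006,"z":0,"twist":0},{"x":0,"y":0.0006,"z":0,"twist":0},{"x":0,"y":0.0006,"z":0,"twist":0},{"x":0,"y":0.0006,"z":0,"twist":0},{"x":0,"y":0.0006,"z":0,"twist":0}]'

```text
time: 18.3
tool_pos: [629.8, 32.4, 91.3]
tcp_rot: [-3.141, 0.0, -2.805]
contact_force: [-0.1, -1.3, -0.4]
grip_width: 13.5
finger_force: 0.9
```

Run:
```python
from h import *
o=bot.get_obs(); print(o["tool_pos"],o["contact_force"],o["finger_force"],o["moment"])
rel=o["tool_pos"][:2]-[550.3,2.8]; print(np.hypot(*rel),np.degrees(np.arctan2(rel[1],rel[0])))
c=bot.capture("wrist"); cv2.imwrite("pics/w4.png",cv2.resize(c["pixels"][180:400,180:460],None,fx=2.7,fy=2.7,interpolation=cv2.INTER_CUBIC)[:,:,::-1])
```

```text
[629.78704484  32.35363381  91.33950479] [-0.07130721 -1.31784874 -0.40131484] 0.9309145107499717 [-0.19860341 -0.06405522  0.02774149]
84.80334644678076 20.395356213233374
```

View pics/w4.png

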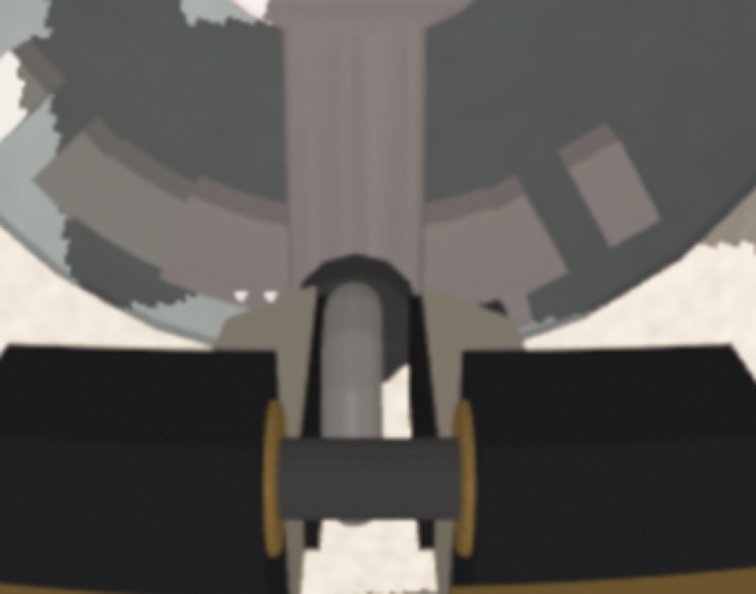

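The ring's top (352,283) and the barrel's top edge (355,255) are 28 px apart. That matches the 27 px seen when it was locked at the start, against about 48 px when raised, so the ring is fully down. The left finger only just touches it. I'll back off, open and retreat upward.

Emit:
play_rows --commands '[{"x":0,"y":-0.001,"z":0,"twist":0},{"x":0,"y":-0.0024,"z":0,"twist":0},{"x":0,"y":-0.0024,"z":0,"twist":0},{"x":0,"y":-0.0024,"z":0,"twist":0},{"x":0,"y":-0.0024,"z":0,"twist":0},{"x":0,"y":-0.0024,"z":0,"twist":0},{"x":0,"y":-0.0024,"z":0,"twist":0},{"x":0,"y":-0.0024,"z":0,"twist":0}]' --jaw 0.6

```text
time: 19.15
tool_pos: [630.5, 30.2, 91.3]
tcp_rot: [3.142, 0.0, -2.805]
contact_force: [-0.4, -0.9, 0.7]
grip_width: 36.6
finger_force: 0.0
```

Emit:
play_rows --commands '[{"x":0,"y":0,"z":-0.01,"twist":0},{"x":0,"y":0,"z":-0.025,"twist":0},{"x":0,"y":0,"z":-0.045,"twist":0},{"x":0,"y":0,"z":-0.065,"twist":0},{"x":0,"y":0,"z":-0.085,"twist":0},{"x":0,"y":0,"z":-0.1,"twist":0},{"x":0,"y":0,"z":-0.11,"twist":0},{"x":0,"y":0,"z":-0.11,"twist":0}]'

```text
time: 19.95
tool_pos: [631.2, 30.2, 203.3]
tcp_rot: [-3.14, 0.003, -2.805]
contact_force: [0.5, -1.0, 0.5]
grip_width: 36.2
finger_force: 0.0
```

Run:
```python
from h import *
o=bot.get_obs(); print(o["time"],o["tool_pos"],o["contact_force"])
s=bot.capture("side")
a=cv2.resize(s["pixels"][215:335,240:430],(790,500),interpolation=cv2.INTER_CUBIC)
cv2.imwrite("pics/s3.png",np.clip(a[:,:,::-1]*1.2,0,255).astype(np.uint8))
p=[550.3+85*np.cos(np.radians(19.9)),2.8+85*np.sin(np.radians(19.9))]
for z in(85,93,105,113,60): q=proj(s,[*p,z]); print(z,(q-[240,215])*[790/190,500/120])
```

```text
19.95 [631.21179296  30.1738566  203.33314526] [ 0.50701184 -1.04665835  0.49262002]
85 [507.24407555  70.55603139]
93 [508.17061124  54.33595966]
105 [509.57518337  29.74731067]
113 [510.52155763  13.17994192]
60 [504.39823315 120.37577242]
```

View pics/s3.png

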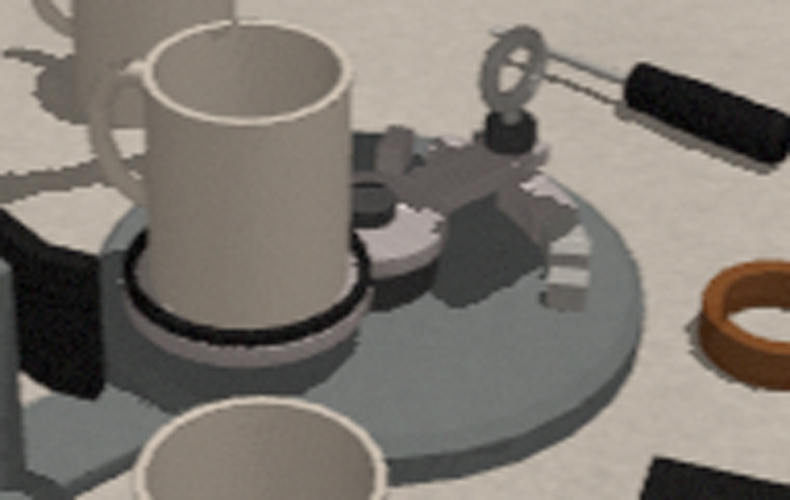

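The ring's centre is at crop (513,70), which matches the fully-down prediction (row 70.6 at 85 mm; it would be 54 if raised). The mug stands in its seat and the hand is clear.

```bash
python3 -c "
from plant import bot
print(bot.close_job())"
```

```text
the job is handed in; nothing more can be done
None
```

I swung the stand about 50° anticlockwise to the very next notch. In the last picture the ring is fully down there, the mug is upright in its seat and the hand is off; I handed the job in at about 20 s, and no verdict came back.

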